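Lock the water filter's cap with its key

TASK

The cap on the sloping head of the water filter is not locked. Take the smaller key (the one whose square end fits the recess) from the key stand, push it well into the recess in the cap and turn the cap clockwise with it until you feel it come up against its stop; then pull the key out and hang it upright in the empty hole of the stand again, collar down on the plate. Leave the larger key and everything else standing where it is, and the cap fully home.

Things in the scene. Friction and masses are not known exactly. Their poses are not given: they have to be found in the camera images.
- cap_key: the smaller key, 125 mm long, 0.11 to 0.22 kg, hanging upright in the stand. Origin: end face of its tip; z to the handle. Along z: square steel tip 16 x 16 mm (sides along x and y, first 5 mm tapered from 11) to 24 mm, drum of diameter 28 to 36, collar of diameter 42 to 40 (its underside, at 36, rests on the stand), shaft of diameter 16 to 75, then the handle
- key_handle (a point): centre of the smaller key's handle, 100 mm from its tip, axes as the key's: a flat black paddle 44 mm wide along x, 14 mm thick along y, 50 mm long along z. Can be gripped across the 14 mm
- big_key: the larger key, same shape and heights as cap_key but with a tip of 19.5 mm square (first 5 mm tapered from 14.5), too big for the recess, and a paddle 60 mm wide; hangs upright in the other hole of the stand. Origin at the tip's end face, z up
- stand: fixed aluminium key stand, 70 (x) x 170 (y) x 60 (z) mm: a 10 mm top plate on two end cheeks, with two round through holes of 32 mm diameter 90 mm apart. Origin: centre of the underside. A key hangs upright by its collar, in any yaw, with its origin 24 mm above the surface
- hole_right (a point): centre of the stand's hole at its y = -45 mm, level with the plate's top face, 60 mm above the surface
- hole_left (a point): centre of the stand's hole at its y = +45 mm, level with the plate's top face, 60 mm above the surface
- filter: fixed countertop water filter, below 160 mm high: foot 140 x 140 x 16 mm, column, and a head whose face slopes 28 degrees towards the filter's -x, with a neck of 84 mm outer diameter round the captive cap, flush with it. Origin: centre of the underside; the centre of the cap's outer face is at [-25, 0, 115] mm in this frame
- cap_recess (a point): centre of the mouth of the square recess, in the cap's outer face. z: out of the cap along its axis, 28 degrees from vertical; x and y: parallel to the recess's sides, turning with the cap. Recess 18.5 x 18.5 mm, 20 mm deep; cap 58 mm across, with a raised mark on its rim that meets the mark on the neck when home
- cap (a joint): angle of the captive cap, rad: grows as the cap is turned clockwise (seen from outside, against its z); 0 fully open, firm stop at 1.3 (home). Starts between 0 and 0.5. Steady friction of about 0.15 N m, stays where it is left. In the recess the square tip has about 0.17 rad of play either way before it drives the cap
- tea_canister: bystander: pale green canister with wooden lid, 102 mm across, 140 tall. Origin at the centre of its underside
- blue_jar: bystander: dark blue clip-top jar, 91 x 85 x 161 mm. Origin at the centre of its underside
- star_bottle: bystander: square pale bottle with a star stopper, 64 x 64 x 177 mm. Origin at the centre of its underside
- pepper_mill: bystander: dark wooden pepper mill, 58 mm across, 170 tall. Origin at the centre of its underside
- mug: bystander: white mug, 82 mm across, 114 with its handle, 91 tall. Origin at the centre of its underside
- spice_jar: bystander: glass spice jar with red lid, 45 mm across, 106 tall. Origin at the centre of its underside
- glass_cup: bystander: teal glass tumbler, 66 mm across, 85 tall. Origin at the centre of its underside
- jar_of_herbs: bystander: glass spice jar with red lid, 45 mm across, 106 tall. Origin at the centre of its underside
Things that resemble listed ones, but are neither listed nor needed, are in the scene too. Leave any pink look-alike of the big_key alone.

How it is judged:
On the way, in this order (a step that is already met when the one before it is completed fails the run):
1. the smaller key's tip is in the cap's recess, at least 14 mm deep and in line with it (z of cap_key in the frame of cap_recess below -0.014 m and x of cap_key in the frame of cap_recess between -0.004 and 0.004 m and y of cap_key in the frame of cap_recess between -0.004 and 0.004 m and angle between the z axis of cap_key and the z axis of cap_recess, either way round below 0.12 rad), for 0.1 s.
2. the cap stands at its stop (within 0.07 rad) with the key still in its recess (all of step 1 and value of joint cap above 1.23 rad), for 0.1 s.
At the end, for the whole second after the job is handed in: the cap is within 0.07 rad of its stop (joint above 1.23); both keys hang upright in the stand: each tip centre within 6 mm of a hole's centre in plan, its origin 20 to 28 mm above the surface, leaning less than 0.08 rad; the smaller key is at rest (value of joint cap above 1.23 rad and (horizontal distance between cap_key and hole_left below 0.006 m or horizontal distance between cap_key and hole_right below 0.006 m) and z of cap_key in the frame of stand between 0.02 and 0.028 m and angle between each of cap_key, big_key's own z axis and vertical below 0.08 rad and (horizontal distance between big_key and hole_left below 0.006 m or horizontal distance between big_key and hole_right below 0.006 m) and z of big_key in the frame of stand between 0.02 and 0.028 m and linear speed of cap_key below 0.02 m/s); the robot touches nothing.
It fails at once if one of the bystanders (canister, jars, bottle, mill, mug, tumbler) is pushed or lifted more than 25 mm from its place (distance of any of tea_canister, blue_jar, star_bottle, pepper_mill, mug, spice_jar, glass_cup, jar_of_herbs from where it was at the start of the episode above 0.025 m).
It fails at once if the larger key is pushed or lifted more than 25 mm from its place (distance of big_key from where it was at the start of the episode above 0.025 m).
It also fails if it takes over 61 s, if anything falls off the work surface, if the arm or the gripper's body presses on something with over 40 N, if the wrist force passes 120 N, or if a joint passes its speed limit or range.

ROBOT

A 6-joint arm with a two-finger parallel gripper is mounted at the origin on a cart in front of the work surface, level with it; the furniture and walls round the work are solid. World frame = base frame: x ahead of the robot, y to its left, z up, the work surface at z = 0. Lengths are in m, angles in rad, forces in N, time in s.
With the tool pointing down it reaches from about 0.4 to 0.925 m from the base axis. Payload 3.4 kg.
Tool frame: the origin (TCP) lies midway between the tips of the shut fingers; the grasp point (between the pads) lies 19 mm behind it (robot.pinch_z is the distance from the TCP to the grasp point, in m); z points along the fingers, y is the line along which they close (so a half turn about z gives the same grasp; the last joint's range is limited). The gripper opens to 85 mm and grips with 20 to 120 N. Pads are 22 mm wide; open, the fingers measure 114 mm over their backs; the gripper's body (76 mm by 85 mm) begins 54 mm behind the grasp point. The pads swing forward as they close: fully open they stand 13 mm farther back than shut.
Start: joints at [-1.262, 0.307, 1.506, -0, 1.328, -0.073], TCP at [0.214, -0.534, 0.231] pointing down, gripper open.
Joint ranges: [-3.12, 3.12], [-1.05, 2.28], [0.14, 2.33], [-1.42, 4.57], [0.1, 2.73], [-2.68, 2.68]. Speed limits (rad/s): [2.57, 2.57, 3.14, 3.14, 3.14, 3.14].

INTERFACE

Orientations are given as a unit quaternion [w, x, y, z].
In Python, from plant import robot, viewer gives the robot as it stands.
- The arm moves only by the shell command python3 -m creep 'ROWS' [FORCE]. ROWS is JSON, a list of rows, each an object of numbers: "x", "y", "z": the shift along the tool's x, y, z in cm; "ax", "ay", "az": the turn, a rotation vector about the tool's x, y, z in rad; "claw": the closure, from -1 (fully open) to 1 (shut). A call has 1 to 20 rows; each row shifts and turns the commanded pose from where the row before left it, along the tool's axes as they then stand; what a row does not reach is not made up. A row lasts 1/8 s, in which the tool goes at most 62.5 mm and 10.7 degrees, less where a joint would pass 70% of its speed; a pose out of reach is approached as far as the arm can. A call with a gripper value outside its range is refused whole. The fingers move at their own pace and stop on an object; FORCE is the grip in N (left out, the last holds). Time passes only in rows, so rows that do not move let the fingers close. It gives the time, the measured TCP pose, the force, the opening and the grip force at its end, in the units of the state.
- robot.state(): the state, without advancing time (a new reading comes with each control period).
- viewer.read_camera(name): name is "scene" or "top" or "wrist"; returns a dict with "img" (384x512x3 uint8, red, green, blue), "K" (3x3 intrinsics, pixels), "rvec" (rotation vector, rad) and "tvec" (3), from world to camera coordinates, as OpenCV has them. Camera axes: x right, y down, z forward; pixel columns grow to the right and rows downward; lengths in m; the calibration is good to about 2 mm. A picture is of the moment at which its call begins. There is no depth.
- robot.job_done(): hands the job in; it is judged then, once.
Trained networks look in the newest picture that a camera, given by its name, has taken for a name from the list of things; names that differ only in an ending like _2 or _b are one class to them, and where a whole thing is asked for, a point or a joint stands for the part that bears it (a point fixed in the world has none). Each returns a list of dicts, best first, with "confidence" (0 to 1); they miss things now and then, are a little off and sometimes report something else, mostly with a low value. They report only what shows in the picture. A call takes as long as a camera call. They do not tell look-alikes from the thing itself.
- viewer.recognise(camera, query): "centre" ([x, y, z] in m, in world coordinates, good to about 4 mm: the middle of the surface that is visible of it).
- viewer.silhouettes(camera, query): "pixels" (384x512 bool, what is visible of it).
- viewer.mark_of(camera, query): "centre" ([x, y, z] in m, in world coordinates, good to about 4 mm: a listed point, or the origin of a listed thing).
The state is a dict: "clock": time; "joint_positions": joint angles; "dq": joint speeds; "joint_torque": joint torques, N m; "tcp_pos": TCP position; "tool_rot": TCP orientation; "force": force on the tool from outside, world axes, zero at the start; "ft_torque": the same for the moment, N m; "gripper_width": opening from 0.0 (shut) to 1.0 (fully open); "grip_force": force on a finger pad.
Only numpy, scipy, OpenCV 4.12 (cv2) and the standard library are available. Lean on these libraries where they do the work, as an engineer would, in place of code of your own. Each camera call takes 0.05 s, during which the arm holds its last target. There are 200 camera calls.

## Working session

There is one attempt and no reset: what is moved stays moved. The work goes in short steps, Python scripts to look and compute and a shell command to move; the robot and the scene stay as the last step left them, time stands still between calls to the robot, and variables do not carry over. Pictures are saved under pics/ and viewed, at most 10 in all, crops included, and the job is handed in when it is done.

```bash
mkdir -p pics; ls
python3 - <<'E'
from plant import robot, viewer
import cv2, numpy as np
ims=[]
for c in ["scene","top"]:
    r=viewer.read_camera(c); cv2.imwrite(f"pics/{c}0.png",cv2.resize(r["img"][:,:,::-1],(800,600),interpolation=cv2.INTER_CUBIC))
    print(c,r["K"].round(1).tolist(),r["rvec"],r["tvec"])
    for q in ["cap_key","key_handle","big_key","stand","hole_right","hole_left","filter","cap_recess","tea_canister","blue_jar","star_bottle","pepper_mill","mug","spice_jar","glass_cup"]:
        print(q,[(np.round(d["centre"],3).tolist(),round(d["confidence"],2)) for d in viewer.mark_of(c,q)][:3])
print(robot.state()["clock"], robot.state()["tool_rot"])
E
```

```text
pics
scene [[480.0, 0.0, 259.7], [0.0, 480.0, 192.6], [0.0, 0.0, 1.0]] [ 0.7361974  -2.28855399  1.42148477] [0.41735623 0.21936684 0.94103068]
cap_key [([0.495, 0.127, 0.025], 0.8)]
key_handle [([0.497, 0.13, 0.124], 0.92), ([0.496, 0.127, 0.025], 0.39), ([0.667, 0.26, -0.002], 0.21)]
big_key [([0.484, 0.222, 0.022], 0.58), ([0.368, 0.198, -0.001], 0.57)]
stand [([0.679, 0.127, -0.002], 0.71), ([0.492, 0.172, 0.003], 0.61), ([0.494, 0.129, 0.024], 0.56)]
hole_right [([0.495, 0.13, 0.063], 0.84)]
hole_left []
filter [([0.477, -0.12, 0.004], 0.61)]
cap_recess [([0.455, -0.111, 0.116], 0.49)]
tea_canister [([0.667, 0.259, 0.002], 0.76), ([0.478, -0.124, -0.001], 0.62)]
blue_jar [([0.49, 0.128, 0.062], 0.73), ([0.49, 0.219, 0.059], 0.48)]
star_bottle [([0.68, 0.123, 0.001], 0.91)]
pepper_mill []
mug [([0.372, 0.03, 0.0], 0.59)]
spice_jar [([0.463, 0.013, -0.0], 0.92), ([0.486, 0.223, 0.022], 0.74)]
glass_cup [([0.598, 0.016, -0.003], 0.66)]
top [[442.4, 0.0, 256.4], [0.0, 442.4, 194.7], [0.0, 0.0, 1.0]] [ 2.20976626 -2.16279976  0.05617251] [0.01808465 0.52823054 1.19073793]
cap_key [([
[... 197 characters left out ...]
001], 0.71)]
hole_right [([0.497, 0.129, 0.056], 0.56), ([0.667, -0.074, 0.003], 0.28)]
hole_left [([0.489, 0.217, 0.026], 0.72), ([0.492, 0.215, 0.058], 0.65)]
filter []
cap_recess [([0.452, -0.11, 0.116], 0.59)]
tea_canister [([0.663, 0.26, 0.003], 0.89), ([0.676, 0.127, -0.001], 0.46)]
blue_jar [([0.67, -0.203, 0.003], 0.9), ([0.491, 0.17, -0.0], 0.27)]
star_bottle [([0.674, 0.126, -0.002], 0.74)]
pepper_mill [([0.67, -0.075, 0.002], 0.92)]
mug [([0.378, 0.035, -0.004], 0.75), ([0.466, 0.012, -0.0], 0.23)]
spice_jar [([0.466, 0.014, -0.003], 0.73)]
glass_cup [([0.597, 0.014, 0.001], 0.64), ([0.496, 0.129, 0.057], 0.63)]
1.6 [ 5.09818862e-06  9.81837847e-01  1.89722013e-01 -6.67964211e-06]
```

View pics/scene0.png

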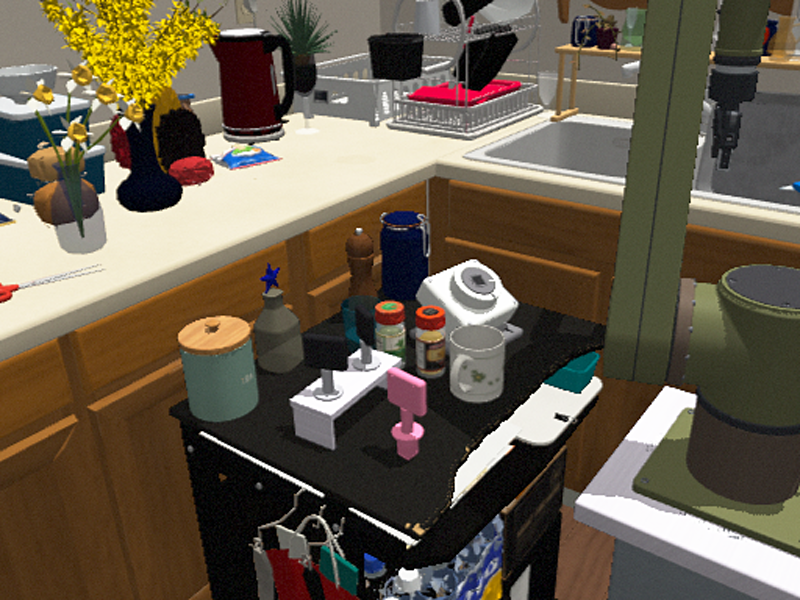

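View pics/top0.png

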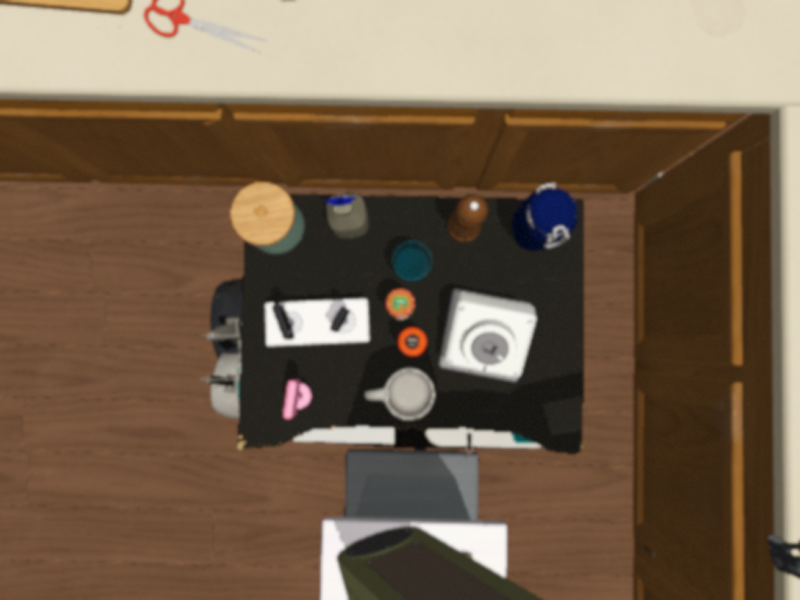

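Scene: the small key is at about (365,345), the big key at (327,370), the pink look-alike at (407,415) and the filter cap at (475,280). Top: the small paddle is at (341,318), the big one at (283,320) and the cap at (490,347). Next I'll bring the wrist camera over the filter.

```bash
python3 -m creep '[{"z":-4},{"z":-4},{"z":-4},{"z":-4},{"x":2.7,"y":-2.6},{"x":2.7,"y":-2.6},{"x":2.7,"y":-2.6},{"x":2.7,"y":-2.6},{"x":2.7,"y":-2.6},{"x":2.7,"y":-2.6},{"x":2.7,"y":-2.6},{"x":2.7,"y":-2.6},{"x":2.7,"y":-2.6},{"x":2.7,"y":-2.6},{"x":2.7,"y":-2.6},{"x":2.7,"y":-2.6}]'
cat > h.py <<'E'
from plant import robot, viewer
import cv2, numpy as np
from scipy.spatial.transform import Rotation as R
def pose():
    s=robot.state(); q=s["tool_rot"]
    return np.array(s["tcp_pos"]), R.from_quat([q[1],q[2],q[3],q[0]])
def delta(p,Rt):
    "shift (cm, present tool axes), then turn (rotvec in tool axes)"
    p0,R0=pose(); return (R0.inv().apply(np.array(p)-p0)*100).round(2),(R0.inv()*Rt).as_rotvec().round(3)
def snap(c,name=None):
    r=viewer.read_camera(c)
    if name: cv2.imwrite(f"pics/{name}.png",r["img"][:,:,::-1])
    return r
def rayplane(r,uv,p0,n):
    "pixel -> world point on the plane through p0 with normal n"
    Rm,_=cv2.Rodrigues(np.array(r["rvec"])); c=-Rm.T@np.array(r["tvec"]).ravel()
    d=Rm.T@np.linalg.inv(r["K"])@np.array([uv[0],uv[1],1.]); n=np.array(n)
    return c+d*((np.array(p0)-c)@n)/(d@n)
def proj(r,P): return cv2.projectPoints(np.array(P,float).reshape(-1,3),np.array(r["rvec"]),np.array(r["tvec"]),np.array(r["K"]),None)[0].reshape(-1,2)
E
python3 - <<'E'
from h import *
r=snap("wrist","w1"); print(pose()[0],robot.state()["joint_positions"])
Rm,_=cv2.Rodrigues(np.array(r["rvec"])); print("cam",-Rm.T@np.array(r["tvec"]).ravel(),Rm[2])
for q in ["cap_recess","filter","stand","key_handle","hole_right"]: print(q,[(np.round(d["centre"],4).tolist(),round(d["confidence"],2)) for d in viewer.mark_of("wrist",q)][:2])
E
```

```text
[ 0.21424152 -0.53361431  0.23131815] [-1.26249004e+00  3.06803500e-01  1.50635966e+00  4.74127061e-05
  1.32843702e+00 -7.35204982e-02]
cam [ 0.27879079 -0.50646345  0.37378386] [-0.25776421 -0.10301556 -0.96070048]
cap_recess []
filter []
stand []
key_handle []
hole_right []invalid input at $[0]: expected keys x, y, z, ax, ay, az, claw
```

View pics/w1.png

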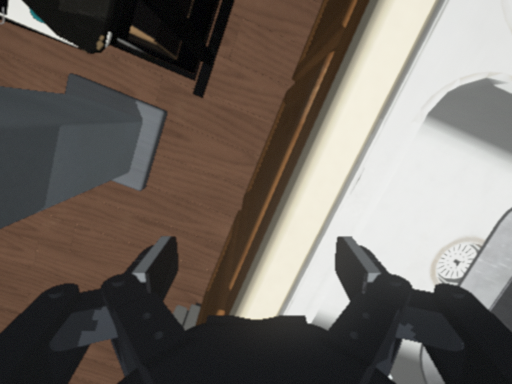

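The wrist camera still looks at the floor and sink because the call was refused: every row needs all its keys.

```bash
python3 -m creep '[{"x":0,"y":0,"z":-4,"ax":0,"ay":0,"az":0,"claw":-1},{"x":0,"y":0,"z":-4,"ax":0,"ay":0,"az":0,"claw":-1},{"x":0,"y":0,"z":-4,"ax":0,"ay":0,"az":0,"claw":-1},{"x":0,"y":0,"z":-4,"ax":0,"ay":0,"az":0,"claw":-1},{"x":2.7,"y":-2.6,"z":0,"ax":0,"ay":0,"az":0,"claw":-1},{"x":2.7,"y":-2.6,"z":0,"ax":0,"ay":0,"az":0,"claw":-1},{"x":2.7,"y":-2.6,"z":0,"ax":0,"ay":0,"az":0,"claw":-1},{"x":2.7,"y":-2.6,"z":0,"ax":0,"ay":0,"az":0,"claw":-1},{"x":2.7,"y":-2.6,"z":0,"ax":0,"ay":0,"az":0,"claw":-1},{"x":2.7,"y":-2.6,"z":0,"ax":0,"ay":0,"az":0,"claw":-1},{"x":2.7,"y":-2.6,"z":0,"ax":0,"ay":0,"az":0,"claw":-1},{"x":2.7,"y":-2.6,"z":0,"ax":0,"ay":0,"az":0,"claw":-1},{"x":2.7,"y":-2.6,"z":0,"ax":0,"ay":0,"az":0,"claw":-1},{"x":2.7,"y":-2.6,"z":0,"ax":0,"ay":0,"az":0,"claw":-1},{"x":2.7,"y":-2.6,"z":0,"ax":0,"ay":0,"az":0,"claw":-1},{"x":0,"y":0,"z":0,"ax":0,"ay":0,"az":0,"claw":-1}]'
python3 - <<'E'
from h import *
r=snap("wrist","w2"); print(pose()[0],robot.state()["joint_positions"])
Rm,_=cv2.Rodrigues(np.array(r["rvec"])); print("cam",-Rm.T@np.array(r["tvec"]).ravel(),Rm[2])
for q in ["cap_recess","filter","stand","key_handle","hole_right"]: print(q,[(np.round(d["centre"],4).tolist(),round(d["confidence"],2)) for d in viewer.mark_of("wrist",q)][:2])
E
```

```text
clock: 3.9
tcp_pos: [0.3837, -0.1556, 0.3915]
tool_rot: [-0.0, 0.981, 0.192, 0.0]
force: [-1.6, -0.2, 0.6]
gripper_width: 1.0
grip_force: 0.0
[ 0.38340019 -0.15684354  0.39140322] [-4.89989601e-01 -1.84514543e-02  1.51025849e+00 -4.17351903e-04
  1.64948346e+00  6.96255561e-01]
cam [ 0.44814239 -0.12826861  0.53399674] [-0.25679166 -0.10363763 -0.960894  ]
cap_recess [([0.4541, -0.1119, 0.1168], 0.64)]
filter [([0.4761, -0.1168, -0.0004], 0.62)]
stand [([0.493, 0.1703, -0.0016], 0.82), ([0.492, 0.2152, 0.0221], 0.51)]
key_handle []
hole_right [([0.498, 0.1252, 0.0587], 0.94)]
```

View pics/w2.png

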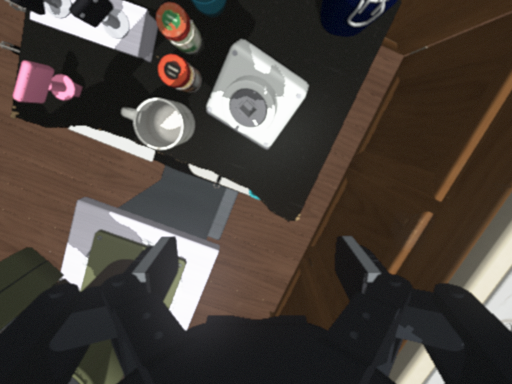

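Wrist view: the filter is at about (255,95), with the cap near (248,105). The stand is at the top left. I'll move closer for a sharp view of the cap.

```bash
python3 -m creep '[{"x":3.7,"y":-0.5,"z":2,"ax":0,"ay":0,"az":0,"claw":-1},{"x":3.7,"y":-0.5,"z":2,"ax":0,"ay":0,"az":0,"claw":-1},{"x":3.7,"y":-0.6,"z":2,"ax":0,"ay":0,"az":0,"claw":-1},{"x":0,"y":0,"z":0,"ax":0,"ay":0,"az":0,"claw":-1},{"x":0,"y":0,"z":0,"ax":0,"ay":0,"az":0,"claw":-1}]'
python3 - <<'E'
from h import *
r=snap("wrist","w3"); np.savez("w3.npz",**{k:np.array(v) for k,v in r.items()})
for q in ["cap_recess","filter","hole_right","cap"]: print(q,[(np.round(d["centre"],4).tolist(),round(d["confidence"],2)) for d in viewer.mark_of("wrist",q)][:2])
u=proj(r,[0.454,-0.111,0.116])[0]; print(u)
x0,y0=int(u[0])-60,max(int(u[1])-55,0)
cv2.imwrite("pics/c3.png",cv2.resize(r["img"][y0:y0+110,x0:x0+120,::-1],None,fx=5,fy=5,interpolation=cv2.INTER_CUBIC)); print(x0,y0)
E
```

```text
clock: 4.82
tcp_pos: [0.4799, -0.1021, 0.3313]
tool_rot: [0.0, 0.982, 0.189, -0.001]
force: [0.5, -0.6, -0.3]
gripper_width: 1.0
grip_force: 0.0
cap_recess [([0.4545, -0.1133, 0.1136], 0.72)]
filter [([0.4757, -0.1153, 0.0017], 0.86), ([0.3768, 0.0336, 0.001], 0.37)]
hole_right [([0.4989, 0.1253, 0.0566], 0.72)]Traceback (most recent call last):
  File "<stdin>", line 3, in <module>
ValueError: it knows: big_key, blue_jar, cap_key, cap_recess, filter, glass_cup, hole_left, hole_right, jar_of_herbs, key_handle, mug, pepper_mill, spice_jar, stand, star_bottle, tea_canister
```

Run:
```python
from h import *
r=dict(np.load("w3.npz"))
u=proj(r,[0.454,-0.111,0.116])[0]; print(u)
x0,y0=int(u[0])-60,max(int(u[1])-55,0)
cv2.imwrite("pics/c3.png",cv2.resize(r["img"][y0:y0+110,x0:x0+120,::-1],None,fx=5,fy=5,interpolation=cv2.INTER_CUBIC)); print(x0,y0)
```

```text
[256.02138198 188.3972062 ]
196 133
```

View pics/c3.png

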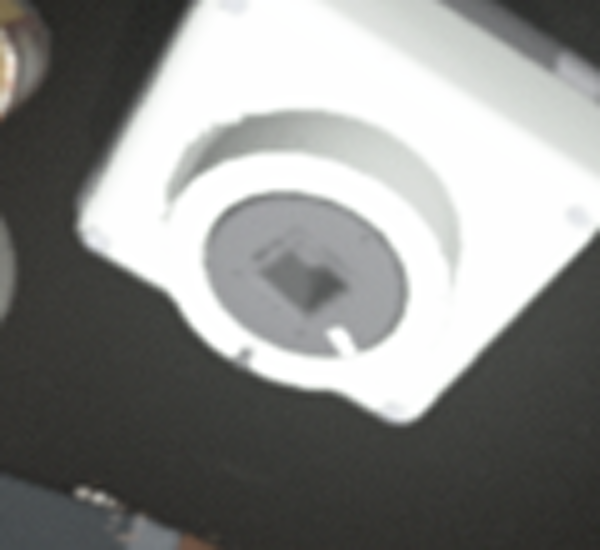

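The close-up shows the cap ellipse centred near crop (306,273). The cap mark is at (342,342), the neck mark at (243,356), and the head's bolts at (95,238), (393,408), (232,5) and (577,215). Next I rectify the cap plane.

Run:
```python
from h import *
r=dict(np.load("w3.npz"))
full=lambda p:(196+(p[0]+.5)/5-.5,133+(p[1]+.5)/5-.5)
ez=np.array([0,0,1.])
yaws=[]
for a,b,z in [((393,408),(95,238),.10),((577,215),(232,5),.15)]:
    d=rayplane(r,full(b),[0,0,z],ez)-rayplane(r,full(a),[0,0,z],ez); yaws.append(np.arctan2(-d[0],d[1])); print(d,yaws[-1])
# ellipse of the cap: grey inside white neck
g=cv2.cvtColor(r["img"],cv2.COLOR_RGB2GRAY)
for name,yaw in [("c",np.mean(yaws))]:
    xf=np.array([np.cos(yaw),np.sin(yaw),0]); yf=np.cross(ez,xf)
    n=-np.sin(np.radians(28))*xf+np.cos(np.radians(28))*ez; ex=np.cross(yf,n)
    c=rayplane(r,full((306,273)),[0.454,-.1115,.1155],ez); print("centre",c,"yaw",yaw,"n",n)
    S=.06; W=600  # ortho: right = +ey? view from outside: right=ex', up
    # picture right = ex, picture up = yf  (seen from outside, against n)
    corners=[c-S*ex+S*yf,c+S*ex+S*yf,c+S*ex-S*yf,c-S*ex-S*yf]
    H=cv2.getPerspectiveTransform(proj(r,corners).astype(np.float32),np.float32([[0,0],[W,0],[W,W],[0,W]]))
    o=cv2.warpPerspective(r["img"],H,(W,W),flags=cv2.INTER_CUBIC); cv2.imwrite("pics/ortho.png",o[:,:,::-1])
    for p in [(342,342),(243,356)]:
        q=cv2.perspectiveTransform(np.float32([[full(p)]]),H)[0,0]-300; print(p,q,np.arctan2(-q[1],q[0]),np.hypot(*q)*.2)
```

```text
[0.01608755 0.1006308  0.        ] -0.15852568260619732
[0.01568309 0.09835068 0.        ] -0.15812957230274402
centre [ 0.45589078 -0.11141277  0.1155    ] yaw -0.15832762745447065 n [-0.46359957  0.07402016  0.88294759]
(342, 342) [-79.72684  103.360596] -2.22782 26.107304
(243, 356) [-205.34271    -1.120636] 3.1361353 41.069153
```

View pics/ortho.png

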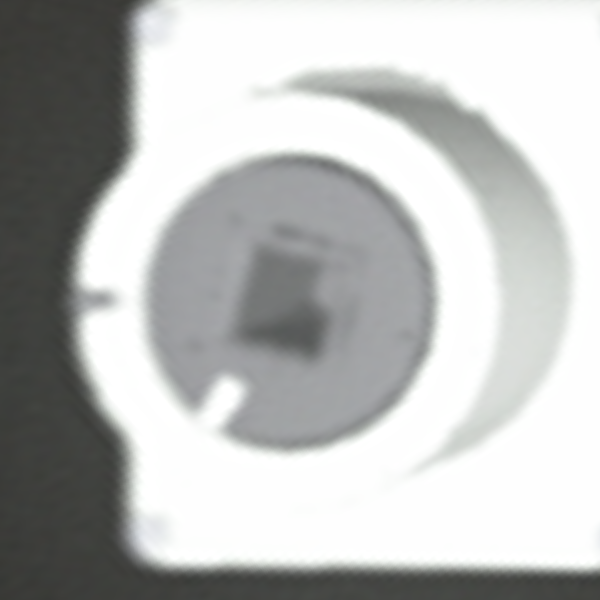

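The ortho view gives:
- Cap ellipse centre about (292,301), so the cap centre is near (.4545,-.1112,.1148).
- Neck mark at 180° and cap mark at -124°, so about 0.97 rad remains.
- Recess sides at about -15.5°.

Now to the key.

```bash
python3 -m creep '[{"x":2,"y":-3.4,"z":0,"ax":0,"ay":0,"az":0,"claw":-0.2},{"x":2,"y":-3.4,"z":0,"ax":0,"ay":0,"az":0,"claw":-0.2},{"x":2,"y":-3.4,"z":0,"ax":0,"ay":0,"az":0,"claw":-0.2},{"x":2,"y":-3.4,"z":0,"ax":0,"ay":0,"az":0,"claw":-0.2},{"x":0,"y":0,"z":0,"ax":0,"ay":0,"az":0,"claw":-0.2},{"x":0,"y":0,"z":0,"ax":0,"ay":0,"az":0,"claw":-0.2}]' 40
python3 - <<'E'
from h import *
r=snap("wrist"); m=[d["pixels"] for d in viewer.silhouettes("wrist","cap_key")][:3]
np.savez("k1.npz",m=np.array(m),**{k:np.array(v) for k,v in r.items()}); print(len(m))
for q in ["key_handle","cap_key"]: print(q,[(np.round(d["centre"],4).tolist(),round(d["confidence"],2)) for d in viewer.mark_of("wrist",q)][:2])
E
python3 -m creep '[{"x":2,"y":-3.4,"z":0,"ax":0,"ay":0,"az":0,"claw":-0.2},{"x":2,"y":-3.4,"z":0,"ax":0,"ay":0,"az":0,"claw":-0.2},{"x":0,"y":0,"z":0,"ax":0,"ay":0,"az":0,"claw":-0.2},{"x":0,"y":0,"z":0,"ax":0,"ay":0,"az":0,"claw":-0.2}]'
python3 - <<'E'
from h import *
r=snap("wrist"); m=[d["pixels"] for d in viewer.silhouettes("wrist","cap_key")][:3]
np.savez("k2.npz",m=np.array(m),**{k:np.array(v) for k,v in r.items()}); print(len(m),[x.sum() for x in m])
for q in ["key_handle","cap_key","hole_right","hole_left","big_key","jar_of_herbs"]: print(q,[(np.round(d["centre"],4).tolist(),round(d["confidence"],2)) for d in viewer.mark_of("wrist",q)][:2])
u=proj(r,[.495,.128,.14])[0]; x0,y0=int(u[0])-60,int(u[1])-55; print(u,x0,y0)
cv2.imwrite("pics/k2.png",cv2.resize(r["img"][y0:y0+110,x0:x0+120,::-1],None,fx=5,fy=5,interpolation=cv2.INTER_CUBIC))
E
```

```text
clock: 5.78
tcp_pos: [0.5036, 0.054, 0.3317]
tool_rot: [0.0, 0.982, 0.19, 0.0]
force: [0.7, -0.0, 0.1]
gripper_width: 0.6
grip_force: 0.0
2
key_handle [([0.4963, 0.1304, 0.1213], 0.95)]
cap_key [([0.4931, 0.1263, 0.0239], 0.62)]
clock: 6.48
tcp_pos: [0.5155, 0.1318, 0.3311]
tool_rot: [0.0, 0.982, 0.19, -0.0]
force: [-0.4, -0.4, 0.1]
gripper_width: 0.6
grip_force: 0.0
2 [np.int64(758), np.int64(5438)]
key_handle [([0.4961, 0.127, 0.1236], 0.6), ([0.3765, 0.0332, 0.0016], 0.24)]
cap_key [([0.4943, 0.1252, 0.0234], 0.84)]
hole_right [([0.497, 0.1255, 0.0592], 0.66)]
hole_left [([0.4949, 0.2111, 0.0631], 0.84)]
big_key [([0.4887, 0.2196, 0.0232], 0.94), ([0.3685, 0.2024, -0.0011], 0.91)]
jar_of_herbs [([0.5287, 0.0324, -0.0005], 0.74), ([0.4871, 0.2199, 0.0242], 0.33)]
[253.86726728 188.26713101] 193 133
```

View pics/k2.png

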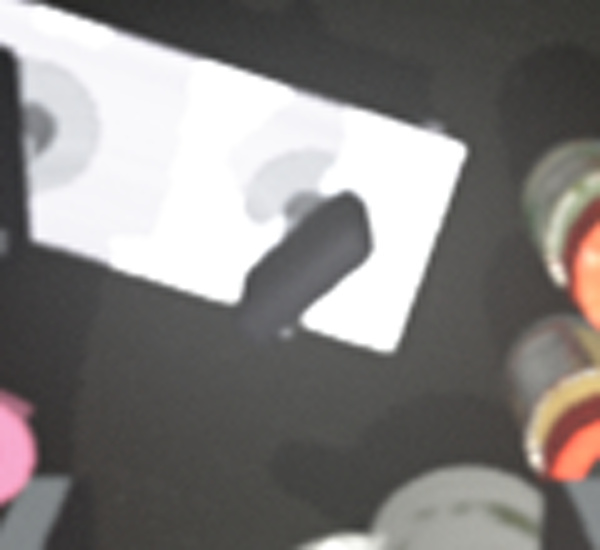

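The crop shows the small paddle from about (255,330) to (360,210), running diagonally over the right hole. The big paddle is at the left edge. I'll fit the key model to the silhouettes from both views.

```bash
cat > fit.py <<'E'
from h import *
from scipy.optimize import minimize
V=[dict(np.load(f)) for f in ["k1.npz","k2.npz"]]
def masks(v):
    u=proj(v,[.495,.128,.12])[0]
    return max(v["m"],key=lambda m:m[int(u[1])-12:int(u[1])+12,int(u[0])-12:int(u[0])+12].sum()/m.sum())
M=[masks(v) for v in V]; print([m.sum() for m in M])
t=np.linspace(0,2*np.pi,24)
cyl=lambda d,a,b:[[d/2*np.cos(s),d/2*np.sin(s),z] for s in t for z in (a,b)]
parts=[np.array([[x,y,z] for x in(-.022,.022) for y in(-.007,.007) for z in(.075,.125)]),np.array(cyl(.016,.04,.075)),np.array(cyl(.042,.036,.040))]
S=4
def iou(p):
    x,y,z,a=p; Rz=R.from_euler("z",a); tot=0
    for v,m in zip(V,M):
        im=np.zeros((384*S,512*S),np.uint8)
        for P in parts:
            h=cv2.convexHull(proj(v,Rz.apply(P)+[x,y,z]).astype(np.float32)); cv2.fillPoly(im,[np.int32((h+.5)*S)],1)
        im=cv2.resize(im*255,(512,384),interpolation=cv2.INTER_AREA)/255.
        tot-=np.minimum(im,m).sum()/np.maximum(im,m).sum()
    return tot
best=[]
for a in np.arange(0,np.pi,.26):
    r=minimize(iou,[.495,.127,.024,a],method="Nelder-Mead",options=dict(initial_simplex=np.array([.495,.127,.024,a])+np.vstack([np.zeros(4),np.diag([.005,.005,.005,.2])]),maxiter=150)); best.append((r.fun,*r.x))
for b in sorted(best)[:4]: print(np.round(b,4))
E
python3 fit.py
```

```text
[np.int64(692), np.int64(758)]
[-1.778   0.493   0.1284  0.0127  2.6993]
[-1.7771  0.4928  0.1284  0.0132 -0.4351]
[-1.7771  0.4929  0.1284  0.0118  2.6982]
[-1.7767  0.4933  0.1283  0.014   2.7348]
```

```bash
cat >> fit.py <<'E'
print("z fixed")
for dz in (.020,.024):
    f=lambda p:iou([p[0],p[1],dz,p[2]])
    r=minimize(f,[.495,.128,2.7],method="Nelder-Mead",options=dict(initial_simplex=np.array([.495,.128,2.7])+np.vstack([np.zeros(3),np.diag([.005,.005,.2])]))); print(dz,r.fun,r.x.round(4))
v=V[1]; x,y,a=r.x
im=v["img"][:,:,::-1].copy()
# stand edges on plane z=.06 : corners of white plate in crop k2 (right end)
full=lambda p:(193+(p[0]+.5)/5-.5,133+(p[1]+.5)/5-.5)
for p in [(467,150),(393,353),(110,262),(200,58)]: print(p,rayplane(v,full(p),[0,0,.06],[0,0,1]).round(4))
Rz=R.from_euler("z",a)
for P in parts: cv2.polylines(im,[np.int32(cv2.convexHull(proj(v,Rz.apply(P)+[x,y,.024]).astype(np.float32)))],True,(0,0,255),1)
c=np.hstack([im[133:243,193:313],np.repeat(M[1][133:243,193:313,None]*255,3,2).astype(np.uint8)]); cv2.imwrite("pics/fit.png",cv2.resize(c,(720,330),interpolation=cv2.INTER_NEAREST))
E
python3 fit.py
```

```text
[np.int64(692), np.int64(758)]
[-1.778   0.493   0.1284  0.0127  2.6993]
[-1.7771  0.4928  0.1284  0.0132 -0.4351]
[-1.7771  0.4929  0.1284  0.0118  2.6982]
[-1.7767  0.4933  0.1283  0.014   2.7348]
z fixed
0.02 -1.7402250087125974 [0.494  0.1283 2.7043]
0.024 -1.7030087232968614 [0.4949 0.1284 2.7399]
(467, 150) [0.5323 0.0892 0.06  ]
(393, 353) [0.4616 0.0847 0.06  ]
(110, 262) [0.456  0.1813 0.06  ]
(200, 58) [0.5277 0.1772 0.06  ]
```

View pics/fit.png

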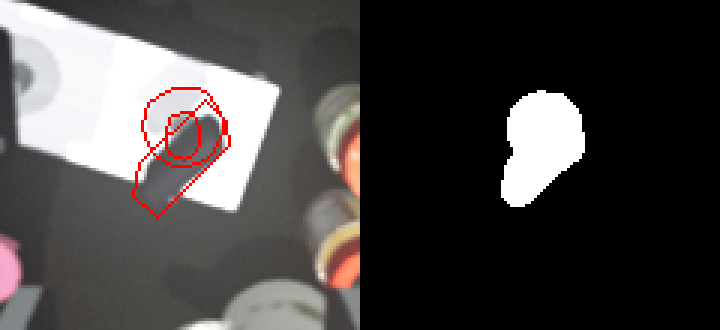

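The fit (red) matches the collar and paddle: key at (.495,.128), yaw about 2.72, and the height agrees with 0.024. I turn the tool by -2.335 about its z and line up above the key.

```bash
python3 -m creep '[{"x":0,"y":0,"z":0,"ax":0,"ay":0,"az":-0.18,"claw":-0.2},{"x":0,"y":0,"z":0,"ax":0,"ay":0,"az":-0.18,"claw":-0.2},{"x":0,"y":0,"z":0,"ax":0,"ay":0,"az":-0.18,"claw":-0.2},{"x":0,"y":0,"z":0,"ax":0,"ay":0,"az":-0.18,"claw":-0.2},{"x":0,"y":0,"z":0,"ax":0,"ay":0,"az":-0.18,"claw":-0.2},{"x":0,"y":0,"z":0,"ax":0,"ay":0,"az":-0.18,"claw":-0.2},{"x":0,"y":0,"z":0,"ax":0,"ay":0,"az":-0.18,"claw":-0.2},{"x":0,"y":0,"z":0,"ax":0,"ay":0,"az":-0.18,"claw":-0.2},{"x":0,"y":0,"z":0,"ax":0,"ay":0,"az":-0.18,"claw":-0.2},{"x":0,"y":0,"z":0,"ax":0,"ay":0,"az":-0.18,"claw":-0.2},{"x":0,"y":0,"z":0,"ax":0,"ay":0,"az":-0.18,"claw":-0.2},{"x":0,"y":0,"z":0,"ax":0,"ay":0,"az":-0.18,"claw":-0.2},{"x":0,"y":0,"z":0,"ax":0,"ay":0,"az":-0.18,"claw":-0.2},{"x":1.73,"y":-1.2,"z":3,"ax":0,"ay":0,"az":0,"claw":-0.2},{"x":0,"y":0,"z":4,"ax":0,"ay":0,"az":0,"claw":-0.2},{"x":0,"y":0,"z":4,"ax":0,"ay":0,"az":0,"claw":-0.2},{"x":0,"y":0,"z":0,"ax":0,"ay":0,"az":0,"claw":-0.2},{"x":0,"y":0,"z":0,"ax":0,"ay":0,"az":0,"claw":-0.2}]' 80
cat > tgt.py <<'E'
from h import *
import sys
p=[float(v) for v in sys.argv[1:4]]; g=float(sys.argv[4])
y=np.array([np.cos(g),np.sin(g),0]); z=np.array([0,0,-1.]); x=np.cross(y,z)
print(*delta(p,R.from_matrix(np.c_[x,y,z])))
E
python3 tgt.py .4948 .1278 .105 1.15; python3 -c "
from h import *
print(np.round(robot.state()['joint_positions'],3)); r=snap('wrist')
cv2.imwrite('pics/pre.png',r['img'][:,:,::-1])"
```

```text
clock: 9.12
tcp_pos: [0.496, 0.1289, 0.2226]
tool_rot: [0.001, 0.208, 0.978, 0.0]
force: [0.7, -0.1, 0.5]
gripper_width: 0.598
grip_force: 0.0
[ 0.09 -0.16 11.76] [0.001 0.002 0.001]
[ 0.172  0.226  1.647 -0.     1.266 -0.979]
```

View pics/pre.png

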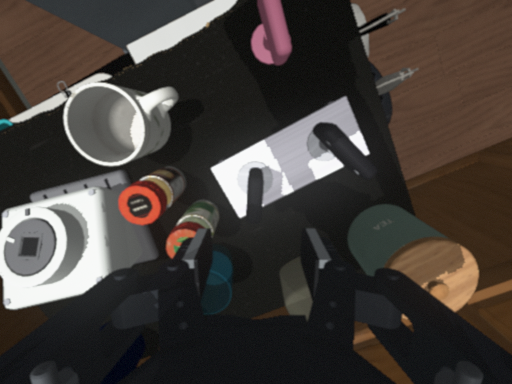

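The paddle stands vertically in the image at column 256, midway between the fingers at about (255,195). I descend and grip.

```bash
python3 -m creep '[{"x":0.1,"y":-0.15,"z":3,"ax":0,"ay":0,"az":0,"claw":-0.2},{"x":0,"y":0,"z":3,"ax":0,"ay":0,"az":0,"claw":-0.2},{"x":0,"y":0,"z":3,"ax":0,"ay":0,"az":0,"claw":-0.2},{"x":0,"y":0,"z":2.7,"ax":0,"ay":0,"az":0,"claw":-0.2},{"x":0,"y":0,"z":0,"ax":0,"ay":0,"az":0,"claw":-0.2},{"x":0,"y":0,"z":0,"ax":0,"ay":0,"az":0,"claw":1},{"x":0,"y":0,"z":0,"ax":0,"ay":0,"az":0,"claw":1},{"x":0,"y":0,"z":0,"ax":0,"ay":0,"az":0,"claw":1},{"x":0,"y":0,"z":0,"ax":0,"ay":0,"az":0,"claw":1},{"x":0,"y":0,"z":0,"ax":0,"ay":0,"az":0,"claw":1}]' 80
python3 -c "
from h import *
s=robot.state();print(s['tcp_pos'],s['ft_torque'],np.round(s['joint_positions'],3))"
```

```text
clock: 10.42
tcp_pos: [0.4951, 0.1281, 0.1061]
tool_rot: [0.002, 0.208, 0.978, 0.001]
force: [0.2, 0.3, 7.4]
gripper_width: 0.152
grip_force: 78.3
[0.49511858 0.12811748 0.10613151] [-0.02715367  0.01701127  0.02215547] [ 0.171  0.351  1.808 -0.     0.978 -0.98 ]
```

```bash
python3 -m creep '[{"x":0,"y":0,"z":-2,"ax":0,"ay":0,"az":0,"claw":1},{"x":0,"y":0,"z":-4,"ax":0,"ay":0,"az":0,"claw":1},{"x":0,"y":0,"z":-4,"ax":0,"ay":0,"az":0,"claw":1},{"x":0,"y":0,"z":-4,"ax":0,"ay":0,"az":0,"claw":1},{"x":0,"y":0,"z":-4,"ax":0,"ay":0,"az":0,"claw":1},{"x":0,"y":0,"z":-4,"ax":0,"ay":0,"az":0,"claw":1},{"x":0,"y":0,"z":0,"ax":0,"ay":0,"az":0,"claw":1}]'
cat > cap.py <<'E'
from h import *
import sys
yaw=-.158; gc=float(sys.argv[2]) if len(sys.argv)>2 else 1.30; out=float(sys.argv[1]); L=.0821
ez=np.array([0,0,1.]); xf=np.array([np.cos(yaw),np.sin(yaw),0]); yf=np.cross(ez,xf)
n=-np.sin(np.radians(28))*xf+np.cos(np.radians(28))*ez; ex=np.cross(yf,n)
c=np.array([.4545,-.1113,.1150])
y=np.cos(gc)*ex+np.sin(gc)*yf; z=-n; x=np.cross(y,z); Rt=R.from_matrix(np.c_[x,y,z]); p=c+n*(L+out)
if __name__=="__main__":
    print("target",p.round(4)); print("shift,turn",*delta(p,Rt)); p0,R0=pose()
    print("tip in recess axes (ex,ey,n) mm",(np.c_[ex,yf,n].T@(p0+R0.apply([0,0,L])-c)*1000).round(1),"axis err",round(np.arccos(min(1,-R0.apply([0,0,1])@n)),3))
    s=robot.state(); F=np.c_[ex,yf,n].T
    print("F",(F@np.array(s["force"])).round(1),"M",(F@np.array(s["ft_torque"])).round(2),"q",np.round(s["joint_positions"],2),"grip",s["grip_force"],s["clock"])
E
python3 cap.py 0.04
```

```text
clock: 11.3
tcp_pos: [0.4953, 0.1282, 0.328]
tool_rot: [0.004, 0.208, 0.978, 0.001]
force: [0.1, -1.1, -2.9]
gripper_width: 0.153
grip_force: 78.5
target [ 0.3979 -0.1023  0.2228]
shift,turn [ -0.43 -25.06  10.41] [-0.124 -0.465  0.008]
tip in recess axes (ex,ey,n) mm [ 64.3 243.1 114.1] axis err 0.481
F [-1.1 -1.1 -2.7] M [-0.02  0.01 -0.02] q [ 0.17  0.15  1.48  0.    1.51 -0.98] grip 78.4518563747406 11.3
```

```bash
python3 -m creep '[{"x":0,"y":-3.1,"z":0,"ax":0,"ay":0,"az":0,"claw":1},{"x":0,"y":-3.1,"z":0,"ax":0,"ay":0,"az":0,"claw":1},{"x":0,"y":-3.1,"z":0,"ax":0,"ay":0,"az":0,"claw":1},{"x":0,"y":-3.1,"z":0,"ax":0,"ay":0,"az":0,"claw":1},{"x":0,"y":-3.1,"z":0,"ax":0,"ay":0,"az":0,"claw":1},{"x":0,"y":-3.1,"z":0,"ax":0,"ay":0,"az":0,"claw":1},{"x":0,"y":-3.1,"z":0,"ax":0,"ay":0,"az":0,"claw":1},{"x":-0.4,"y":-3.3,"z":0,"ax":0,"ay":0,"az":0,"claw":1},{"x":0,"y":0,"z":2,"ax":-0.031,"ay":-0.116,"az":0,"claw":1},{"x":0,"y":0,"z":0,"ax":-0.031,"ay":-0.116,"az":0,"claw":1},{"x":0,"y":0,"z":0,"ax":-0.031,"ay":-0.116,"az":0.004,"claw":1},{"x":0,"y":0,"z":0,"ax":-0.031,"ay":-0.116,"az":0.004,"claw":1},{"x":0,"y":0,"z":0,"ax":0,"ay":0,"az":0,"claw":1},{"x":0,"y":0,"z":0,"ax":0,"ay":0,"az":0,"claw":1}]'
python3 cap.py 0.04
```

```text
clock: 13.05
tcp_pos: [0.3953, -0.1024, 0.3042]
tool_rot: [0.237, 0.206, 0.949, 0.013]
force: [0.2, -0.8, -3.4]
gripper_width: 0.147
grip_force: 78.6
target [ 0.3979 -0.1023  0.2228]
shift,turn [ 3.42 -0.88  7.34] [-0.004 -0.009  0.001]
tip in recess axes (ex,ey,n) mm [ 35.2  -0.6 113.1] axis err 0.01
F [-1.3 -0.7 -3.1] M [ 0.04  0.3  -0.07] q [-0.5  -0.24  2.    0.19  0.93 -1.72] grip 78.56285333633423 13.05
```

```bash
python3 -m creep '[{"x":1.7,"y":-0.4,"z":1.8,"ax":-0.004,"ay":-0.009,"az":0,"claw":1},{"x":1.7,"y":-0.48,"z":1.8,"ax":0,"ay":0,"az":0,"claw":1},{"x":0,"y":0,"z":1.8,"ax":0,"ay":0,"az":0,"claw":1},{"x":0,"y":0,"z":1.9,"ax":0,"ay":0,"az":0,"claw":1},{"x":0,"y":0,"z":0,"ax":0,"ay":0,"az":0,"claw":1},{"x":0,"y":0,"z":0,"ax":0,"ay":0,"az":0,"claw":1}]'
python3 cap.py 0.04
python3 - <<'E'
from cap import *
F=np.c_[ex,yf,n].T
for cam in ["scene","top","wrist"]:
    r=snap(cam,"in_"+cam)
    for q in ["cap_key","key_handle","cap_recess"]: print(cam,q,[((F@(np.array(d["centre"])-c)*1000).round(1).tolist(),round(d["confidence"],2)) for d in viewer.mark_of(cam,q)][:3])
    if cam!="top":
        u=proj(r,c+.02*n)[0].astype(int); x0=np.clip(u[0]-64,0,384);y0=np.clip(u[1]-64,0,256); print(cam,x0,y0)
        np.savez(f"i_{cam}.npz",**{k:np.array(v) for k,v in r.items()})
        cr=cv2.resize(r["img"][y0:y0+128,x0:x0+128,::-1],(400,400),interpolation=cv2.INTER_CUBIC); cv2.imwrite(f"pics/z_{cam}.png",cr)
cv2.imwrite("pics/both.png",np.hstack([cv2.imread(f"pics/z_{k}.png") for k in ("scene","wrist")]))
E
```

```text
clock: 13.8
tcp_pos: [0.3994, -0.1023, 0.2239]
tool_rot: [0.242, 0.205, 0.948, 0.014]
force: [-0.1, 0.0, -1.4]
gripper_width: 0.154
grip_force: 78.4
target [ 0.3979 -0.1023  0.2228]
shift,turn [ 0.17 -0.07  0.03] [0.001 0.001 0.002]
tip in recess axes (ex,ey,n) mm [ 1.9  0.3 40.3] axis err 0.001
F [-0.8 -0.  -1.2] M [-0.02  0.43 -0.04] q [-0.5  -0.14  2.17  0.26  0.67 -1.81] grip 78.43496561050415 13.8Traceback (most recent call last):
  File "<stdin>", line 1, in <module>
  File "cap.py", line 3, in <module>
    yaw=-.158; gc=float(sys.argv[2]) if len(sys.argv)>2 else 1.30; out=float(sys.argv[1]); L=.0821
                                                                             ~~~~~~~~^^^
IndexError: list index out of range
```

```bash
sed -i 's/out=float(sys.argv\[1\])/out=float(sys.argv[1]) if len(sys.argv)>1 else .04/' cap.py
python3 - <<'E'
from cap import *
F=np.c_[ex,yf,n].T
for cam in ["scene","top","wrist"]:
    r=snap(cam,"in_"+cam)
    for q in ["cap_key","key_handle","cap_recess"]: print(cam,q,[((F@(np.array(d["centre"])-c)*1000).round(1).tolist(),round(d["confidence"],2)) for d in viewer.mark_of(cam,q)][:3])
    if cam!="top":
        u=proj(r,c+.02*n)[0].astype(int); x0=np.clip(u[0]-64,0,384);y0=np.clip(u[1]-64,0,256); print(cam,x0,y0)
        print("proj crop px: recess",((proj(r,c)[0]-[x0,y0])*3.125).round(),"tip if ideal",((proj(r,pose()[0]+pose()[1].apply([0,0,L]))[0]-[x0,y0])*3.125).round())
        np.savez(f"i_{cam}.npz",**{k:np.array(v) for k,v in r.items()})
        cr=cv2.resize(r["img"][y0:y0+128,x0:x0+128,::-1],(400,400),interpolation=cv2.INTER_CUBIC); cv2.imwrite(f"pics/z_{cam}.png",cr)
cv2.imwrite("pics/both.png",np.hstack([cv2.imread(f"pics/z_{k}.png") for k in ("scene","wrist")]))
E
```

```text
scene cap_key [([3.7, 1.9, 41.9], 0.71)]
scene key_handle [([4.7, 2.3, 143.4], 0.67)]
scene cap_recess [([2.7, -2.2, 0.1], 0.66)]
scene 244 109
proj crop px: recess [191. 217.] tip if ideal [209. 181.]
top cap_key []
top key_handle [([4.1, 0.2, 140.6], 0.79), ([-60.2, 284.8, -98.6], 0.47), ([-34.7, -0.7, -113.8], 0.34)]
top cap_recess [([-2.1, 1.5, 0.5], 0.66)]
wrist cap_key [([0.2, -3.9, 37.6], 0.91), ([108.3, 269.8, -186.2], 0.7)]
wrist key_handle [([0.8, -1.3, 137.4], 0.69)]
wrist cap_recess [([0.1, -0.5, 0.9], 0.62)]
wrist 190 128
proj crop px: recess [202. 185.] tip if ideal [204. 224.]
```

View pics/both.png

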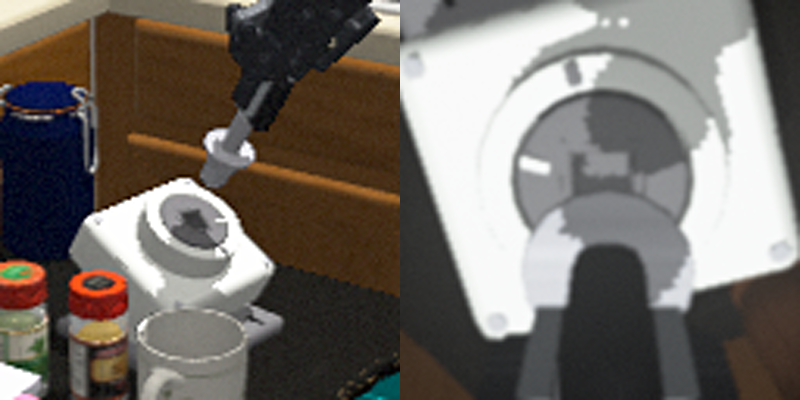

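The tip hangs over the recess: scene crop has the tip at (210,183) and the cap at (196,220), and wrist crop has the cap centre at about (601,182). The recess sides are parallel to the tool. I insert with force checks.

```bash
python3 -m creep '[{"x":0.22,"y":-0.06,"z":1.2,"ax":0,"ay":0,"az":0,"claw":1},{"x":0,"y":0,"z":1.2,"ax":0,"ay":0,"az":0,"claw":1},{"x":0,"y":0,"z":1.2,"ax":0,"ay":0,"az":0,"claw":1},{"x":0,"y":0,"z":0,"ax":0,"ay":0,"az":0,"claw":1},{"x":0,"y":0,"z":0.4,"ax":0,"ay":0,"az":0,"claw":1},{"x":0,"y":0,"z":0.4,"ax":0,"ay":0,"az":0,"claw":1},{"x":0,"y":0,"z":0,"ax":0,"ay":0,"az":0,"claw":1}]'
python3 cap.py -0.017
```

```text
clock: 15.28
tcp_pos: [0.4169, -0.105, 0.1835]
tool_rot: [0.242, 0.206, 0.948, 0.014]
force: [-0.6, 0.3, -2.2]
gripper_width: 0.154
grip_force: 78.5
target [ 0.4243 -0.1065  0.1725]
shift,turn [-0.16  0.01  1.33] [0.001 0.001 0.001]
tip in recess axes (ex,ey,n) mm [-1.5  0.4 -3.7] axis err 0.001
F [-1.6  0.2 -1.6] M [ 0.    0.36 -0.01] q [-0.47 -0.04  2.22  0.3   0.51 -1.84] grip 78.49305152893066 15.275
```

```bash
python3 -m creep '[{"x":-0.06,"y":0,"z":0.4,"ax":0,"ay":0,"az":0,"claw":1},{"x":0,"y":0,"z":0.4,"ax":0,"ay":0,"az":0,"claw":1},{"x":0,"y":0,"z":0,"ax":0,"ay":0,"az":0,"claw":1}]'
python3 cap.py -0.017
```

```text
clock: 15.65
tcp_pos: [0.4211, -0.1058, 0.1764]
tool_rot: [0.242, 0.206, 0.948, 0.014]
force: [0.2, 0.1, -2.6]
gripper_width: 0.158
grip_force: 78.6
target [ 0.4243 -0.1065  0.1725]
shift,turn [-0.11  0.01  0.5 ] [0.    0.001 0.001]
tip in recess axes (ex,ey,n) mm [ -1.    0.2 -12. ] axis err 0.001
F [-1.   0.1 -2.4] M [-0.13  0.43 -0.06] q [-0.47 -0.02  2.23  0.31  0.49 -1.85] grip 78.58100652694702 15.65
```

Free so far, so I go to about 18 mm.

```bash
python3 -m creep '[{"x":0,"y":0,"z":0.3,"ax":0,"ay":0,"az":0,"claw":1},{"x":0,"y":0,"z":0.3,"ax":0,"ay":0,"az":0,"claw":1},{"x":0,"y":0,"z":0,"ax":0,"ay":0,"az":0,"claw":1},{"x":0,"y":0,"z":0,"ax":0,"ay":0,"az":0,"claw":1}]'
python3 cap.py -0.018
```

```text
clock: 16.15
tcp_pos: [0.4238, -0.1062, 0.1714]
tool_rot: [0.242, 0.206, 0.948, 0.014]
force: [-0.3, -1.0, -3.1]
gripper_width: 0.155
grip_force: 78.5
target [ 0.4248 -0.1066  0.1716]
shift,turn [-0.1   0.01  0.03] [0.    0.001 0.001]
tip in recess axes (ex,ey,n) mm [ -0.9   0.2 -17.7] axis err 0.001
F [-1.6 -1.  -2.6] M [-0.25  0.46 -0.01] q [-0.46 -0.01  2.23  0.32  0.47 -1.86] grip 78.51424098014832 16.15
```

```bash
python3 -m creep '[{"x":-0.04,"y":0,"z":0.15,"ax":0,"ay":0,"az":0,"claw":1},{"x":0,"y":0,"z":0,"ax":0,"ay":0,"az":0,"claw":1}]'
python3 cap.py -0.018
python3 -m creep '[{"x":0,"y":0,"z":0,"ax":0,"ay":0,"az":0.1,"claw":1},{"x":0,"y":0,"z":0,"ax":0,"ay":0,"az":0.1,"claw":1},{"x":0,"y":0,"z":0,"ax":0,"ay":0,"az":0.1,"claw":1},{"x":0,"y":0,"z":0,"ax":0,"ay":0,"az":0,"claw":1}]'
python3 cap.py -0.018
```

```text
clock: 16.4
tcp_pos: [0.4249, -0.1065, 0.1702]
tool_rot: [0.242, 0.206, 0.948, 0.014]
force: [-1.2, -0.8, -3.1]
gripper_width: 0.147
grip_force: 78.5
target [ 0.4248 -0.1066  0.1716]
shift,turn [-0.06  0.01 -0.12] [0.    0.001 0.001]
tip in recess axes (ex,ey,n) mm [ -0.5   0.  -19.2] axis err 0.001
F [-2.4 -1.  -2.2] M [-0.27  0.51  0.04] q [-0.46 -0.    2.23  0.32  0.46 -1.86] grip 78.5302484035492 16.4
clock: 16.9
tcp_pos: [0.4242, -0.1066, 0.1699]
tool_rot: [0.237, 0.345, 0.907, 0.049]
force: [-2.4, -4.0, -2.8]
gripper_width: 0.152
grip_force: 78.6
target [ 0.4248 -0.1066  0.1716]
shift,turn [-0.1   0.08 -0.13] [-0.     0.    -0.297]
tip in recess axes (ex,ey,n) mm [ -1.2  -0.2 -19.3] axis err 0.0
F [-2.9 -4.3 -1.7] M [-1.13  1.02  0.08] q [-0.46 -0.    2.23  0.32  0.46 -1.56] grip 78.5800838470459 16.9
```

```bash
python3 -m creep '[{"x":0,"y":0,"z":0,"ax":0,"ay":0,"az":0.1,"claw":1},{"x":0,"y":0,"z":0,"ax":0,"ay":0,"az":0.1,"claw":1},{"x":0,"y":0,"z":0,"ax":0,"ay":0,"az":0.1,"claw":1},{"x":0,"y":0,"z":0,"ax":0,"ay":0,"az":0.1,"claw":1},{"x":0,"y":0,"z":0,"ax":0,"ay":0,"az":0.1,"claw":1},{"x":0,"y":0,"z":0,"ax":0,"ay":0,"az":0,"claw":1}]'
python3 cap.py -0.018
python3 -m creep '[{"x":0,"y":0,"z":0,"ax":0,"ay":0,"az":0.08,"claw":1},{"x":0,"y":0,"z":0,"ax":0,"ay":0,"az":0.08,"claw":1},{"x":0,"y":0,"z":0,"ax":0,"ay":0,"az":0,"claw":1}]'
python3 cap.py -0.018
```

```text
clock: 17.65
tcp_pos: [0.4245, -0.1065, 0.1701]
tool_rot: [0.218, 0.558, 0.794, 0.106]
force: [-2.1, -2.6, -4.0]
gripper_width: 0.154
grip_force: 78.5
target [ 0.4248 -0.1066  0.1716]
shift,turn [-0.05  0.08 -0.12] [ 0.     0.    -0.796]
tip in recess axes (ex,ey,n) mm [ -0.9   0.  -19.2] axis err 0.001
F [-3.4 -2.9 -2.8] M [-0.89  0.93 -0.01] q [-0.46 -0.    2.23  0.32  0.46 -1.07] grip 78.5450291633606 17.65
clock: 18.02
tcp_pos: [0.4246, -0.1065, 0.1701]
tool_rot: [0.208, 0.619, 0.747, 0.123]
force: [-2.0, -1.6, -3.2]
gripper_width: 0.155
grip_force: 78.5
target [ 0.4248 -0.1066  0.1716]
shift,turn [-0.03  0.08 -0.12] [ 0.001  0.    -0.956]
tip in recess axes (ex,ey,n) mm [ -0.8   0.1 -19.2] axis err 0.001
F [-3.  -1.9 -2. ] M [-0.82  0.91  0.11] q [-0.46 -0.    2.23  0.32  0.46 -0.91] grip 78.48756194114685 18.025
```

```bash
for i in 1; do python3 -m creep '[{"x":0,"y":0,"z":0,"ax":0,"ay":0,"az":0.06,"claw":1},{"x":0,"y":0,"z":0,"ax":0,"ay":0,"az":0,"claw":1}]' >/dev/null; python3 cap.py -0.018|tail -1
python3 -m creep '[{"x":0,"y":0,"z":0,"ax":0,"ay":0,"az":0.06,"claw":1},{"x":0,"y":0,"z":0,"ax":0,"ay":0,"az":0,"claw":1}]' >/dev/null; python3 cap.py -0.018|tail -1
python3 -m creep '[{"x":0,"y":0,"z":0,"ax":0,"ay":0,"az":0.06,"claw":1},{"x":0,"y":0,"z":0,"ax":0,"ay":0,"az":0,"claw":1}]' >/dev/null; python3 cap.py -0.018|tail -1; done
python3 -c "
from h import *
s=robot.state();p,Rt=pose();print('tool-axis',Rt.inv().apply(s['force']).round(2),Rt.inv().apply(s['ft_torque']).round(3),np.round(s['joint_torque'],2))"
```

```text
F [-3.2 -3.3 -3. ] M [-0.8   0.9   0.11] q [-0.46 -0.    2.23  0.32  0.46 -0.85] grip 78.43737244606018 18.275
F [-3.5 -3.2 -4.2] M [-0.81  0.9   0.08] q [-0.46 -0.    2.23  0.32  0.46 -0.79] grip 78.38826656341553 18.525
F [-2.9 -3.2 -4.8] M [-0.8   0.92  0.07] q [-0.46 -0.    2.23  0.32  0.46 -0.73] grip 78.35390567779541 18.775
tool-axis [-2.64 -3.36  4.79] [ 1.041 -0.636 -0.067] [  1.54 -22.2  -22.36   1.64  -2.73   0.27]
```

```bash
t(){ python3 cap.py -0.018|tail -1; python3 -c "from plant import robot; print('tau6',round(robot.state()['joint_torque'][5],2))"; }
python3 -m creep '[{"x":0,"y":0,"z":0,"ax":0,"ay":0,"az":0.05,"claw":1},{"x":0,"y":0,"z":0,"ax":0,"ay":0,"az":0,"claw":1}]' >/dev/null; t
python3 -m creep '[{"x":0,"y":0,"z":0,"ax":0,"ay":0,"az":0.05,"claw":1},{"x":0,"y":0,"z":0,"ax":0,"ay":0,"az":0,"claw":1}]' >/dev/null; t
python3 -m creep '[{"x":0,"y":0,"z":0,"ax":0,"ay":0,"az":0.05,"claw":1},{"x":0,"y":0,"z":0,"ax":0,"ay":0,"az":0,"claw":1}]' >/dev/null; t
```

```text
F [-3.3 -3.7 -4. ] M [-0.82  0.87  0.11] q [-0.46 -0.    2.23  0.32  0.46 -0.68] grip 78.31154108047485 19.025
tau6 0.25
F [-3.2 -3.6 -4.4] M [-0.8   0.9   0.11] q [-0.46 -0.    2.23  0.32  0.46 -0.63] grip 78.28951120376587 19.275
tau6 0.25
F [-3.2 -2.8 -4.7] M [-0.77  0.9   0.32] q [-0.46 -0.    2.23  0.32  0.46 -0.58] grip 78.25931668281555 19.525
tau6 0.45
```

The torque is rising, so this is the stop. I press on a bit to confirm.

```bash
t(){ python3 cap.py -0.018|tail -1; python3 -c "from plant import robot; print('tau6',round(robot.state()['joint_torque'][5],2))"; }
python3 -m creep '[{"x":0,"y":0,"z":0,"ax":0,"ay":0,"az":0.04,"claw":1},{"x":0,"y":0,"z":0,"ax":0,"ay":0,"az":0,"claw":1}]' >/dev/null; t
python3 -m creep '[{"x":0,"y":0,"z":0,"ax":0,"ay":0,"az":0.04,"claw":1},{"x":0,"y":0,"z":0,"ax":0,"ay":0,"az":0,"claw":1},{"x":0,"y":0,"z":0,"ax":0,"ay":0,"az":0,"claw":1}]' >/dev/null; t
```

```text
F [-2.3 -2.8 -4.4] M [-0.7   0.92  0.5 ] q [-0.46 -0.    2.23  0.32  0.46 -0.54] grip 78.36106181144714 19.775
tau6 0.62
F [-2.2 -1.9 -4.5] M [-0.74  0.84  0.76] q [-0.46 -0.    2.23  0.32  0.46 -0.5 ] grip 78.62391829490662 20.15
tau6 0.73
```

Stop confirmed: 0.76 N m against about 0.1 running. I ease back into the play and pull out.

```bash
python3 -m creep '[{"x":0,"y":0,"z":0,"ax":0,"ay":0,"az":-0.1,"claw":1},{"x":0,"y":0,"z":0,"ax":0,"ay":0,"az":-0.12,"claw":1},{"x":0,"y":0,"z":0,"ax":0,"ay":0,"az":0,"claw":1}]' >/dev/null
python3 cap.py -0.018
python3 -m creep '[{"x":0,"y":0,"z":-0.5,"ax":0,"ay":0,"az":0,"claw":1},{"x":0,"y":0,"z":-0.8,"ax":0,"ay":0,"az":0,"claw":1},{"x":0,"y":0,"z":-1.2,"ax":0,"ay":0,"az":0,"claw":1},{"x":0,"y":0,"z":-2.5,"ax":0,"ay":0,"az":0,"claw":1},{"x":0,"y":0,"z":-3,"ax":0,"ay":0,"az":0,"claw":1},{"x":0,"y":0,"z":-3,"ax":0,"ay":0,"az":0,"claw":1},{"x":0,"y":0,"z":-3,"ax":0,"ay":0,"az":0,"claw":1},{"x":0,"y":0,"z":0,"ax":0,"ay":0,"az":0,"claw":1}]'
python3 - <<'E'
from cap import *
r=snap("wrist","after"); W=600;S=.06; c2=c
H=cv2.getPerspectiveTransform(proj(r,[c-S*ex+S*yf,c+S*ex+S*yf,c+S*ex-S*yf,c-S*ex-S*yf]).astype(np.float32),np.float32([[0,0],[W,0],[W,W],[0,W]]))
o=cv2.warpPerspective(r["img"],H,(W,W)); g=cv2.cvtColor(o,cv2.COLOR_RGB2GRAY)
a=np.radians(np.arange(0,360,6))
f=lambda rad:[int(g[int(300-rad*5*np.sin(t)),int(300+rad*5*np.cos(t))]) for t in a]
for rad in (22,24,26): print("cap r",rad,f(rad))
print("neck",f(39))
s=robot.state(); print(s["clock"],np.round(s["joint_positions"],2))
E
python3 tgt.py .4951 .1281 .33 1.15
```

```text
target [ 0.4248 -0.1066  0.1716]
shift,turn [-0.04  0.04 -0.11] [ 0.002  0.    -1.152]
tip in recess axes (ex,ey,n) mm [ -0.3   0.4 -19.1] axis err 0.002
F [-1.8 -0.5 -1.4] M [-0.23  0.75 -0.05] q [-0.46 -0.    2.23  0.32  0.46 -0.71] grip 78.67937564849854 20.525
clock: 21.52
tcp_pos: [0.3607, -0.0969, 0.2971]
tool_rot: [0.199, 0.688, 0.683, 0.144]
force: [1.1, -0.2, -2.6]
gripper_width: 0.156
grip_force: 78.9
cap r 22 [170, 170, 170, 170, 171, 170, 170, 168, 169, 169, 169, 168, 167, 167, 166, 166, 165, 165, 165, 164, 164, 165, 163, 163, 163, 163, 162, 163, 162, 220, 255, 225, 165, 163, 163, 163, 163, 163, 162, 163, 163, 163, 164, 164, 164, 163, 162, 161, 162, 166, 167, 166, 167, 169, 168, 169, 168, 169, 170, 169]
cap r 24 [172, 171, 171, 171, 171, 171, 170, 169, 169, 169, 168, 168, 168, 167, 168, 166, 165, 165, 164, 164, 164, 164, 163, 162, 163, 161, 162, 163, 159, 211, 255, 215, 162, 161, 162, 161, 162, 162, 162, 162, 163, 163, 164, 164, 159, 148, 138, 133, 133, 151, 166, 167, 167, 168, 168, 169, 169, 169, 170, 170]
cap r 26 [157, 158, 155, 160, 166, 166, 166, 166, 161, 158, 161, 160, 161, 162, 162, 163, 163, 164, 163, 165, 163, 162, 162, 162, 162, 161, 161, 161, 160, 194, 255, 202, 161, 160, 161, 161, 161, 161, 162, 161, 161, 161, 161, 151, 135, 132, 136, 140, 136, 133, 148, 157, 156, 159, 155, 154, 156, 157, 154, 153]
neck [253, 254, 254, 254, 253, 253, 253, 254, 254, 254, 254, 255, 255, 255, 255, 254, 255, 255, 254, 255, 255, 249, 228, 190, 224, 255, 254, 254, 254, 246, 164, 255, 254, 254, 254, 254, 254, 254, 254, 254, 254, 201, 144, 144, 142, 140, 141, 141, 141, 142, 148, 146, 146, 247, 254, 254, 254, 254, 253, 253]
21.575 [-0.57 -0.3   2.07  0.23  0.93 -0.66]
[22.5  13.79  1.55] [ 0.388  0.349 -1.133]
```

The cap mark and neck mark are both at 180°, so the cap is home. I turn upright and travel back.

```bash
python3 -m creep '[{"x":0,"y":0,"z":-2,"ax":0.0485,"ay":0.0436,"az":-0.1416,"claw":1},{"x":0,"y":0,"z":-2,"ax":0.0485,"ay":0.0436,"az":-0.1416,"claw":1},{"x":0,"y":0,"z":0,"ax":0.0485,"ay":0.0436,"az":-0.1416,"claw":1},{"x":0,"y":0,"z":0,"ax":0.0485,"ay":0.0436,"az":-0.1416,"claw":1},{"x":0,"y":0,"z":0,"ax":0.0485,"ay":0.0436,"az":-0.1416,"claw":1},{"x":0,"y":0,"z":0,"ax":0.0485,"ay":0.0436,"az":-0.1416,"claw":1},{"x":0,"y":0,"z":0,"ax":0.0485,"ay":0.0436,"az":-0.1416,"claw":1},{"x":0,"y":0,"z":0,"ax":0.0485,"ay":0.0436,"az":-0.1416,"claw":1},{"x":0,"y":0,"z":0,"ax":0,"ay":0,"az":0,"claw":1},{"x":0,"y":0,"z":0,"ax":0,"ay":0,"az":0,"claw":1}]'
python3 tgt.py .4951 .1281 .33 1.15; python3 -c "
from plant import robot; print(robot.state()['joint_positions'])"
```

```text
clock: 22.82
tcp_pos: [0.3421, -0.0937, 0.3286]
tool_rot: [-0.002, 0.209, 0.978, 0.001]
force: [-0.4, 0.1, -2.8]
gripper_width: 0.155
grip_force: 78.8
[-4.89 26.5  -0.13] [ 0.001 -0.005 -0.001]
[-3.87888459e-01 -8.44821726e-02  1.72159080e+00  1.26927131e-03
  1.50938286e+00 -1.53725337e+00]
```

```bash
python3 -m creep '[{"x":-0.6,"y":3.3,"z":0,"ax":0,"ay":-0.005,"az":0,"claw":1},{"x":-0.6,"y":3.3,"z":0,"ax":0,"ay":0,"az":0,"claw":1},{"x":-0.6,"y":3.3,"z":0,"ax":0,"ay":0,"az":0,"claw":1},{"x":-0.6,"y":3.3,"z":0,"ax":0,"ay":0,"az":0,"claw":1},{"x":-0.6,"y":3.3,"z":0,"ax":0,"ay":0,"az":0,"claw":1},{"x":-0.6,"y":3.3,"z":0,"ax":0,"ay":0,"az":0,"claw":1},{"x":-0.6,"y":3.3,"z":0,"ax":0,"ay":0,"az":0,"claw":1},{"x":-0.7,"y":3.4,"z":0,"ax":0,"ay":0,"az":0,"claw":1},{"x":0,"y":0,"z":3,"ax":0,"ay":0,"az":0,"claw":1},{"x":0,"y":0,"z":3,"ax":0,"ay":0,"az":0,"claw":1},{"x":0,"y":0,"z":3,"ax":0,"ay":0,"az":0,"claw":1},{"x":0,"y":0,"z":3,"ax":0,"ay":0,"az":0,"claw":1},{"x":0,"y":0,"z":2.5,"ax":0,"ay":0,"az":0,"claw":1},{"x":0,"y":0,"z":0,"ax":0,"ay":0,"az":0,"claw":1},{"x":0,"y":0,"z":0,"ax":0,"ay":0,"az":0,"claw":1}]'
python3 tgt.py .4951 .1281 .1061 1.15
python3 - <<'E'
from h import *
p,Rt=pose()
for cam in ("scene","top","wrist"):
    snap(cam,"back_"+cam)
    for q in ("cap_key","key_handle","hole_right"): print(cam,q,[(np.round(d["centre"],4).tolist(),round(d["confidence"],2)) for d in viewer.mark_of(cam,q)][:2])
E
```

```text
clock: 24.7
tcp_pos: [0.4957, 0.1278, 0.1856]
tool_rot: [0.001, 0.209, 0.978, 0.0]
force: [-0.2, -0.4, -1.4]
gripper_width: 0.152
grip_force: 79.0
[ 0.09 -0.01  7.95] [ 0.001  0.002 -0.   ]
scene cap_key []
scene key_handle [([0.4994, 0.1286, 0.2057], 0.95)]
scene hole_right [([0.4925, 0.1306, 0.0636], 0.62)]
top cap_key []
top key_handle [([0.5989, 0.0148, 0.0011], 0.28)]
top hole_right [([0.4972, 0.127, 0.0609], 0.43)]
wrist cap_key [([0.4923, 0.1259, 0.0995], 0.69), ([0.4963, 0.1303, 0.2032], 0.55)]
wrist key_handle [([0.594, 0.0145, -0.0012], 0.72), ([0.4947, 0.1268, 0.2019], 0.64)]
wrist hole_right [([0.4979, 0.1259, 0.0628], 0.58)]
```

```bash
python3 -m creep '[{"x":0.09,"y":0,"z":2,"ax":0,"ay":0,"az":0,"claw":1},{"x":0,"y":0,"z":2,"ax":0,"ay":0,"az":0,"claw":1},{"x":0,"y":0,"z":1.5,"ax":0,"ay":0,"az":0,"claw":1},{"x":0,"y":0,"z":0,"ax":0,"ay":0,"az":0,"claw":1}]'
python3 -m creep '[{"x":0,"y":0,"z":0.6,"ax":0,"ay":0,"az":0,"claw":1},{"x":0,"y":0,"z":0.6,"ax":0,"ay":0,"az":0,"claw":1},{"x":0,"y":0,"z":0,"ax":0,"ay":0,"az":0,"claw":1}]'
python3 tgt.py .4951 .1281 .1061 1.15
```

```text
clock: 25.8
tcp_pos: [0.4933, 0.1282, 0.1286]
tool_rot: [-0.001, 0.208, 0.978, -0.001]
force: [0.1, -1.0, -2.3]
gripper_width: 0.153
grip_force: 79.2
clock: 26.18
tcp_pos: [0.4941, 0.1283, 0.1175]
tool_rot: [0.0, 0.208, 0.978, -0.0]
force: [0.2, 0.1, -2.2]
gripper_width: 0.155
grip_force: 79.2
[-0.1   0.03  1.14] [-0.     0.001  0.001]
```

```bash
python3 -m creep '[{"x":-0.08,"y":0.03,"z":0.2,"ax":0,"ay":0,"az":0,"claw":1},{"x":0,"y":0,"z":0.2,"ax":0,"ay":0,"az":0,"claw":1},{"x":0,"y":0,"z":0,"ax":0,"ay":0,"az":0,"claw":1}]'
python3 -m creep '[{"x":0,"y":0,"z":0.3,"ax":0,"ay":0,"az":0,"claw":1},{"x":0,"y":0,"z":0.3,"ax":0,"ay":0,"az":0,"claw":1},{"x":0,"y":0,"z":0,"ax":0,"ay":0,"az":0,"claw":1},{"x":0,"y":0,"z":0,"ax":0,"ay":0,"az":0,"claw":1}]'
python3 tgt.py .4951 .1281 .1061 1.15
```

```text
clock: 26.55
tcp_pos: [0.4951, 0.1282, 0.1137]
tool_rot: [0.001, 0.208, 0.978, -0.0]
force: [-0.2, -0.1, -1.1]
gripper_width: 0.151
grip_force: 79.2
clock: 27.05
tcp_pos: [0.4951, 0.1283, 0.1077]
tool_rot: [0.001, 0.208, 0.978, -0.0]
force: [-0.0, -0.4, -1.8]
gripper_width: 0.154
grip_force: 79.2
[-0.   -0.02  0.16] [0.    0.001 0.001]
```

```bash
python3 -m creep '[{"x":0,"y":0,"z":0.15,"ax":0,"ay":0,"az":0,"claw":1},{"x":0,"y":0,"z":0,"ax":0,"ay":0,"az":0,"claw":1},{"x":0,"y":0,"z":0,"ax":0,"ay":0,"az":0,"claw":1}]'
python3 -m creep '[{"x":0,"y":0,"z":0,"ax":0,"ay":0,"az":0,"claw":0.4},{"x":0,"y":0,"z":0,"ax":0,"ay":0,"az":0,"claw":0.1},{"x":0,"y":0,"z":0,"ax":0,"ay":0,"az":0,"claw":-0.2},{"x":0,"y":0,"z":0,"ax":0,"ay":0,"az":0,"claw":-0.2},{"x":0,"y":0,"z":0,"ax":0,"ay":0,"az":0,"claw":-0.2},{"x":0,"y":0,"z":-3,"ax":0,"ay":0,"az":0,"claw":-0.2},{"x":0,"y":0,"z":-4,"ax":0,"ay":0,"az":0,"claw":-0.2},{"x":0,"y":0,"z":-5,"ax":0,"ay":0,"az":0,"claw":-0.2},{"x":0,"y":0,"z":-5,"ax":0,"ay":0,"az":0,"claw":-0.2},{"x":0,"y":0,"z":0,"ax":0,"ay":0,"az":0,"claw":-0.2},{"x":0,"y":0,"z":0,"ax":0,"ay":0,"az":0,"claw":-0.2}]'
python3 - <<'E'
from h import *
for cam in ("scene","top","wrist"):
    snap(cam)
    for q in ("cap_key","key_handle","hole_right","big_key"): print(cam,q,[(np.round(d["centre"],4).tolist(),round(d["confidence"],2)) for d in viewer.mark_of(cam,q)][:2])
E
```

```text
clock: 27.42
tcp_pos: [0.4952, 0.1283, 0.1063]
tool_rot: [0.001, 0.208, 0.978, 0.0]
force: [-0.4, 0.3, -2.3]
gripper_width: 0.154
grip_force: 79.2
clock: 28.8
tcp_pos: [0.4944, 0.1282, 0.2758]
tool_rot: [0.0, 0.208, 0.978, -0.0]
force: [0.9, -0.6, 0.2]
gripper_width: 0.601
grip_force: 0.0
scene cap_key [([0.4957, 0.1307, 0.0234], 0.64)]
scene key_handle [([0.4964, 0.1299, 0.126], 0.57)]
scene hole_right [([0.4919, 0.1314, 0.0644], 0.96)]
scene big_key [([0.3691, 0.2001, 0.0004], 0.79), ([0.4869, 0.2188, 0.0198], 0.64)]
top cap_key []
top key_handle []
top hole_right [([0.4973, 0.126, 0.061], 0.57)]
top big_key [([0.4953, 0.1281, 0.0581], 0.6), ([0.4769, -0.1164, -0.002], 0.58)]
wrist cap_key [([0.4936, 0.1234, 0.023], 0.68)]
wrist key_handle [([0.4754, -0.1163, -0.0002], 0.69), ([0.4952, 0.1288, 0.1238], 0.62)]
wrist hole_right [([0.4977, 0.1261, 0.061], 0.92)]
wrist big_key [([0.4918, 0.219, 0.0241], 0.95), ([0.3693, 0.2037, 0.0014], 0.74)]
```

The key hangs at its original pose: tip z about 0.023, handle z about 0.125 and upright. The big key hasn't moved and the gripper is clear, so I hand in.

```bash
python3 -c "
from plant import robot; print(robot.job_done())"
```

```text
the job is handed in; nothing more can be done
None
```

The job is handed in: the cap is turned against its stop with its marks aligned, the smaller key hangs upright in its hole again, and the larger key shows no sign of having moved; the hand-in gave no verdict.

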